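# Refit the mill's push knob and hold it pressed

### The job

The control knob of the nut-butter mill has come off and stands on the counter: pick it up by its bar grip, turn it so that the flat in its bore matches the flat of the mill's D-shaped stem, and push it fully home on the stem without forcing it. Then press the knob and stem in against the spring as far as they go and finish like that: your program ends while the gripper still holds the knob pressed in. Leave the jars and the tin where they stand.

Things in the scene. Friction and masses are not known exactly. Their poses are not given: they have to be found in the camera images.
- knob_grip (a point): centre of the grey bar grip of the loose black knob, 34 mm above the knob's underside, 18 mm above the inner end of its bore. z up. The bar is 46 mm long along x, 16 mm thick along y, 28 mm high (20 to 48 mm above the underside). Below it is a round hub 48 mm across, wider than the bar: fingers stay above it. A pointer nose on the hub at +x, to 38 mm from the axis, marks the flat's side
- stem_top (a point): centre of the upper end of the mill's upright steel D-shaped stem: radius 10 mm, flat 3.5 mm from the axis on the +x side (x points out of the flat, z up), top 3.5 mm tapered as a lead-in. It ends 36 mm above the console. With the knob home, the end of its bore lies on this point: knob_grip is 18 mm straight above, and only the stem carries the knob
- stem (a joint): how far the stem is pressed in, m: 0 at rest, 0.008 at its stop. It is sprung: it starts to move at about 5 N and reaches the stop at about 13 N, and comes back up when let go
- dial (a joint): turn of the black dial disc (52 mm across, 6 mm high, round the stem's foot) together with the stem, relative to the mill, rad, counterclockwise from above; differs from start to start. A black rib on the dial's rim, to 48 mm from the axis, points the same way as the stem's flat. Stiff friction (0.15 N m); it need not be turned
- mill: the white nut-butter mill, fixed to the counter; origin on the counter right below the stem, z up. Its low console round the stem is 50 mm high, 150 mm along x; the tall housing with hopper (400 mm high) begins 135 mm from the stem on the +y side; drip tray and spout are on the housing's -x side
- knob_nose (a point): tip of the knob's pointer nose, 38 mm from its axis towards the knob's +x, 14 mm above its underside
- knob: the same knob (about 80 g), standing bore down on the counter; origin at the centre of its underside, axes as knob_grip. The hub is 20 mm high. In the underside, on the axis, is a blind D bore 16 mm deep: radius 10.9 mm, with a flat 4.7 mm from the axis on the +x (nose) side
- empty_jar: bystander: open empty glass jar 72 mm across, 85 mm high, on the mill's drip tray under the spout; origin at the centre of its underside
- jar_a: bystander: full jar with yellow lid, 72 mm across, 103 mm high; origin at the centre of its underside
- jar_b: bystander: another such jar, 72 mm across, 103 mm high; origin at the centre of its underside
- tin: bystander: low tin 74 mm across, 60 mm high; origin at the centre of its underside
Not all that is in view belongs to the job. There is more than one size of the knob; the job needs the middle-sized.

How it is judged:
On the way, in this order (a step that is already met when the one before it is completed fails the run):
1. the knob is lifted off the counter (height (world z) of knob above 0.03 m), for 0.1 s.
2. the knob is fully home on the stem, flat to flat (horizontal distance between knob_grip and stem_top below 0.004 m and z of knob_grip in the frame of stem_top between 0.012 and 0.0205 m and angle between the x axis of knob_grip and the x axis of stem_top, either way round below 0.2 rad and x of knob_nose in the frame of stem_top above 0.02 m and angle between knob_grip's own z axis and vertical below 0.12 rad), for 0.2 s.
At the end, for the whole second after the job is handed in: Knob home on the stem (grip centre under 20.5 mm above the stem end, within 4 mm sideways, nose within 0.2 rad of the flat's direction, upright within 0.12 rad), stem pressed in over 6 of its 8 mm, fingers on the knob with over 2 N, all through the last second (all of step 2 and value of joint stem above 0.006 m and contact force between the fingers and knob above 2 N); the arm keeps its last pose, push and grip.
It fails at once if the knob is forced against the mill with over 80 N (contact force between knob and mill above 80 N).
It fails at once if the empty jar is pushed away or tipped (distance of empty_jar from where it was at the start of the episode above 0.03 m or angle between empty_jar's own z axis and vertical above 0.35 rad).
It fails at once if a full jar is pushed away or tipped (distance of jar_a from where it was at the start of the episode above 0.03 m or angle between jar_a's own z axis and vertical above 0.35 rad).
It fails at once if a full jar is pushed away or tipped (distance of jar_b from where it was at the start of the episode above 0.03 m or angle between jar_b's own z axis and vertical above 0.35 rad).
It fails at once if the tin is pushed away or tipped (distance of tin from where it was at the start of the episode above 0.03 m or angle between tin's own z axis and vertical above 0.35 rad).
It also fails if it takes over 35 s, if anything falls off the work surface, if the arm or the gripper's body presses on something with over 40 N, if the wrist force passes 120 N, or if a joint passes its speed limit or range.

### The arm

A 6-joint arm with a two-finger parallel gripper is mounted at the origin on the work surface. World frame = base frame: x ahead of the robot, y to its left, z up, the work surface at z = 0. Lengths are in m, angles in rad, forces in N, time in s.
With the tool pointing down it reaches from about 0.3 to 0.775 m from the base axis. Payload 14.6 kg.
Tool frame: the origin (TCP) lies midway between the tips of the shut fingers; the grasp point (between the pads) lies 19 mm behind it; x points along the fingers, y is the direction in which the jaws open and shut, and the axes are right-handed (so a half turn about x gives the same grasp; the last joint's range is limited). The gripper opens to 85 mm and grips with 20 to 120 N. Pads are 22 mm wide; open, the fingers measure 114 mm over their backs; the gripper's body (76 mm by 85 mm) begins 54 mm behind the grasp point. The pads swing forward as they close: fully open they stand 13 mm farther back than shut.
Start: joints at [1.051, 0.3, 1.521, -0, 1.321, -0.067], TCP at [0.241, 0.495, 0.196] pointing down, gripper open.
Joint ranges: [-3.03, 3.03], [-0.79, 2.21], [0.23, 2.52], [-1.04, 4.18], [0, 3.07], [-2.55, 2.55]. Speed limits (rad/s): [2.22, 2.22, 2.57, 3.14, 3.14, 3.14].

### API

Orientations are given as a unit quaternion [w, x, y, z].
In Python, from rig import r gives the robot as it stands.
- The arm moves only by the shell command python3 -m handwheel 'ROWS'. ROWS is JSON, one flat list of numbers, 5 for each row, row after row: the shift along the tool's x, y, z in m, then the turn about the tool's x in degrees, then the gripper command: -1 is fully open, 1 is shut, values between are in proportion. In form: [dx, dy, dz, twist, jaw, dx, dy, dz, twist, jaw, ...]. A call has 1 to 20 rows; each row is the pose to reach, as a shift and turn from the pose commanded when the call began, along the tool's axes at that moment; what a row does not reach only later rows make up. A row lasts 1/8 s, in which the tool goes at most 62.5 mm and 10.7 degrees, less where a joint would pass 70% of its speed; a pose out of reach is approached as far as the arm can. A call with a gripper value outside its range is refused whole. The fingers move at their own pace and stop on an object; the grip force is fixed at half the most. Time passes only in rows, so rows that repeat a pose let the fingers close. It gives the time, the measured TCP pose, the force and the opening at its end, in the units of the state.
- r.state(): the state, without advancing time (a new reading comes with each control period).
- r.grab_frame(name): name is "scene" or "top" or "wrist"; returns a dict with "color" (400x640x3 uint8, red, green, blue), "mtx" (3x3 intrinsics, pixels), "T" (4x4, takes a point from camera to world coordinates); the wrist camera has in their place "tool_from_camera" (4x4, takes a point from camera to tool coordinates, whose origin is the TCP and whose axes are the tool frame's). Camera axes: x right, y up, looking along -z (the intrinsics and any distortion apply to the point x, -y, -z); pixel columns grow to the right and rows downward; lengths in m; the calibration is good to about 2 mm. A picture is of the moment at which its call begins: read the wrist's pose just before it. There is no depth.
- r.close_job(): hands the job in, once; it reports no verdict.
Trained networks look in the newest picture that a camera, given by its name, has taken for a name from the list of things; names that differ only in an ending like _2 or _b are one class to them, and where a whole thing is asked for, a point or a joint stands for the part that bears it (a point fixed in the world has none). Each returns a list of dicts, best first, with "score" (0 to 1); they miss things now and then, are a little off and sometimes report something else, mostly with a low value. They report only what shows in the picture. A call takes as long as a camera call. They do not tell look-alikes from the thing itself.
- r.cut_out(thing, camera): "region" (400x640 bool, what is visible of it) and "location" ([row, column] in pixels, amid what is visible of it).
The state is a dict: "t": time; "qpos": joint angles; "joint_vel": joint speeds; "joint_efforts": joint torques, N m; "ee_pos": TCP position; "orientation": TCP orientation; "ft_force": force on the tool from outside, world axes, zero at the start; "torque": the same for the moment, N m; "finger_gap": finger opening in m.
Only numpy, scipy, OpenCV 4.12 (cv2) and the standard library are available. Lean on these libraries where they do the work, as an engineer would, in place of code of your own. Each camera call takes 0.05 s, during which the arm holds its last target. There are 200 camera calls.

## Working session

There is one attempt and no reset: what is moved stays moved. The work goes in short steps, Python scripts to look and compute and a shell command to move; the robot and the scene stay as the last step left them, time stands still between calls to the robot, and variables do not carry over. Pictures are saved under pics/ and viewed, about 8 in all and at most 12, crops included, and the job is handed in when it is done.

```bash
mkdir -p pics; ls; python3 - <<'E'
from rig import r
import cv2
print(r.state())
for n in("scene","top"):
    f=r.grab_frame(n); cv2.imwrite(f"pics/{n}0.png",f["color"][:,:,::-1]); print(n,f["mtx"].tolist(),f["T"].round(4).tolist(),[k for k in f])
    for t in("knob","stem","dial","mill"):
        print(t,[(round(d["score"],2),[int(x) for x in d["location"]],int(d["region"].sum())) for d in r.cut_out(t,n)])
E
```

```text
pics
{'t': 0.0, 'qpos': array([ 1.05139776e+00,  3.00486788e-01,  1.52162954e+00, -2.35435802e-05,
        1.32070152e+00, -6.65847172e-02]), 'joint_vel': array([ 0.00030533,  0.0009405 ,  0.0017686 ,  0.00088832, -0.00091704,
       -0.00032097]), 'joint_efforts': array([-1.75237137e-04, -5.43506134e+01, -3.61791337e+01, -4.00415146e-06,
        3.94998671e-03,  3.81922428e-05]), 'ee_pos': array([0.24047712, 0.49431266, 0.19539224]), 'orientation': array([ 0.68894383,  0.15831055,  0.68917861, -0.15914463]), 'ft_force': array([0.50883956, 0.33737881, 0.53840847]), 'torque': array([0.03414599, 0.017052  , 0.01731544]), 'finger_gap': 0.08541074602617656}
scene [[469.0199474905201, 0.0, 316.1852752033133], [0.0, 469.0199474905201, 198.80129344178036], [0.0, 0.0, 1.0]] [[-0.7405, -0.39, 0.5474, 1.2529], [0.6719, -0.409, 0.6174, 0.7219], [-0.0169, 0.825, 0.5649, 0.7582], [0.0, 0.0, 0.0, 1.0]] ['color', 'mtx', 'T']
knob [(0.73, [179, 313], 302), (0.56, [158, 295], 516)]
stem [(0.64, [206, 388], 94)]
dial [(0.6, [213, 387], 291)]
mill [(0.67, [209, 468], 23262)]
top [[385.85239004116244, 0.0, 316.01053055997687], [0.0, 385.85239004116244, 200.3507879867686], [0.0, 0.0, 1.0]] [[-0.0097, 0.995, -0.0993, 0.4478], [-0.9998, -0.0114, -0.0162, -0.0495], [-0.0172, 0.0991, 0.9949, 1.1629], [0.0, 0.0, 0.0, 1.0]] ['color', 'mtx', 'T']
knob [(0.96, [233, 398], 499), (0.79, [227, 358], 210), (0.66, [224, 329], 114)]
stem [(0.72, [225, 181], 16233), (0.55, [229, 358], 225)]
dial [(0.75, [227, 263], 298)]
mill [(0.66, [226, 180], 16386)]
```

```bash
python3 - <<'E'
import cv2,numpy as np
a=cv2.imread("pics/top0.png")[130:330,80:480]; cv2.imwrite("pics/topc.png",cv2.resize(a,None,fx=2,fy=2,interpolation=cv2.INTER_CUBIC))
E
```

```text
(no output)
```

View pics/topc.png

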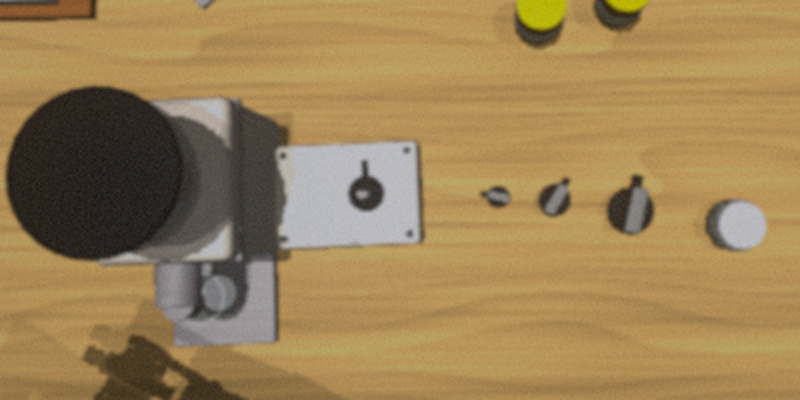

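View pics/scene0.png

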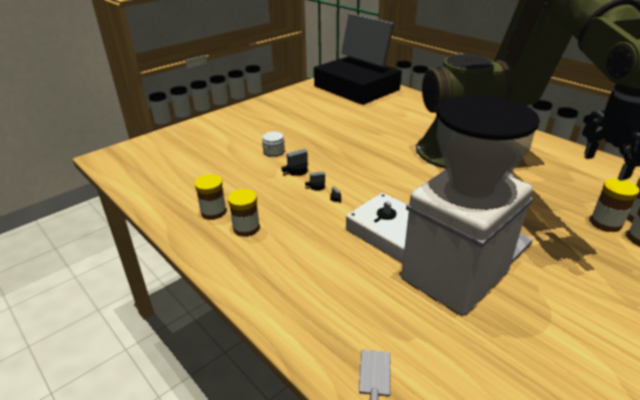

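The top view shows three knobs at crop (497,196), (555,197) and (631,207). The middle one is at full-image pixel (357,228), with its nose up and to the right. The dial is at (263,226) with its rib pointing up (+x). The scene view shows the mill housing between the arm and the knob. Next I compute coarse positions.

```bash
cat > h.py <<'E'
import numpy as np, cv2
from rig import r
from scipy.spatial.transform import Rotation as R
def tool():
    s=r.state(); w,x,y,z=s["orientation"]; return np.array(s["ee_pos"]),R.from_quat([x,y,z,w]).as_matrix()
def px2w(f,T,u,v,z):
    K=f["mtx"]; d=T[:3,:3]@np.array([(u-K[0,2])/K[0,0],-(v-K[1,2])/K[1,1],-1]); o=T[:3,3]
    return o+d*(z-o[2])/d[2]
def Tw(f):
    p,M=tool(); A=np.eye(4); A[:3,:3]=M; A[:3,3]=p; return A@f["tool_from_camera"]
def grab(n):
    A=None
    if n=="wrist":
        p,M=tool(); A=np.eye(4); A[:3,:3]=M; A[:3,3]=p
    f=r.grab_frame(n); return f,(A@f["tool_from_camera"] if n=="wrist" else f["T"])
E
python3 - <<'E'
from h import *
f,T=grab("top")
c=lambda u,v:(80+u/2,130+v/2)
for n,u,v,z in[("knobS",497,196,.02),("knobM hub",555,199,.02),("knobM nose",567,181,.014),("knobL",631,210,.02),("stemtop",364,195,.086),("dialrim",366,193,.056),("ribtip",365,161,.056),("console c0",281,155,.05),("c1",417,142,.05),("c2",422,241,.05),("c3",284,247,.05),("housing near top edge a",240,100,.25),("b",235,262,.25),("hopper c",95,172,.4),("tray a",175,345,.01),("tray b",275,341,.01),("jar",220,293,.085),("tin",740,225,.06),("y1",541,10,.103)]:
    print(n,px2w(f,T,*c(u,v),z).round(3))
print(tool()[1].round(3))
E
```

```text
knobS [ 0.479 -0.067  0.02 ]
knobM hub [ 0.474 -0.153  0.02 ]
knobM nose [ 0.501 -0.171  0.014]
knobL [ 0.457 -0.264  0.02 ]
stemtop [0.481 0.12  0.086]
dialrim [0.485 0.121 0.056]
ribtip [0.531 0.123 0.056]
console c0 [0.541 0.246 0.05 ]
c1 [0.558 0.048 0.05 ]
c2 [0.415 0.042 0.05 ]
c3 [0.409 0.24  0.05 ]
housing near top edge a [0.591 0.244 0.25 ]
b [0.399 0.246 0.25 ]
hopper c [0.497 0.339 0.4  ]
tray a [0.266 0.41  0.01 ]
tray b [0.27  0.262 0.01 ]
jar [0.347 0.319 0.085]
tin [ 0.434 -0.409  0.06 ]
y1 [ 0.737 -0.131  0.103]
[[-0.     0.438  0.899]
 [-0.     0.899 -0.438]
 [-1.    -0.    -0.   ]]
```

```bash
python3 -m handwheel '[-0.02,-0.05,0.013,0,-1, -0.03,-0.1,0.025,0,-1, -0.045,-0.15,0.037,0,-1, -0.045,-0.192,0.049,0,-1, -0.045,-0.192,0.049,0,-1, -0.045,-0.228,0.089,0,-1, -0.045,-0.264,0.129,0,-1, -0.045,-0.3,0.168,0,-1, -0.045,-0.337,0.208,0,-1, -0.045,-0.373,0.248,0,-1, -0.045,-0.399,0.287,0,-1, -0.045,-0.425,0.326,0,-1, -0.045,-0.451,0.366,0,-1, -0.045,-0.477,0.405,0,-1, -0.045,-0.503,0.445,8,-1, -0.045,-0.503,0.445,8,-1, -0.045,-0.503,0.445,8,-1]'
python3 - <<'E'
from h import *
f,T=grab("wrist"); cv2.imwrite("pics/w1.png",f["color"][:,:,::-1])
print(f["mtx"].tolist(),f["tool_from_camera"].round(3).tolist())
print(tool(),r.state()["qpos"])
for t in("knob","knob_grip","knob_nose"):
    for d in r.cut_out(t,"wrist"): 
        v,u=d["location"];print(t,round(d["score"],2),int(u),int(v),int(d["region"].sum()),px2w(f,T,u,v,.03).round(3))
E
```

```text
t: 2.68
ee_pos: [0.4208, -0.152, 0.2406]
orientation: [0.676, 0.206, 0.677, -0.206]
ft_force: [0.4, -0.3, -0.0]
finger_gap: 0.0854
[[288.02771624095755, 0.0, 323.37342739835947], [0.0, 288.02771624095755, 193.95995276989987], [0.0, 0.0, 1.0]] [[-0.0, 0.322, -0.947, -0.178], [1.0, 0.0, -0.0, -0.001], [0.0, -0.947, -0.322, -0.083], [0.0, 0.0, 0.0, 1.0]]
(array([ 0.42071794, -0.15172189,  0.24089692]), array([[-1.82676879e-04,  5.56994615e-01,  8.30516084e-01],
       [ 1.95260531e-04,  8.30516102e-01, -5.56994584e-01],
       [-9.99999964e-01,  6.04169794e-05, -2.60475154e-04]])) [-4.28100718e-01  3.28639209e-02  1.72676450e+00  1.03639743e-04
  1.38221148e+00 -1.40815380e+00]
knob 0.89 393 155 536 [ 0.468 -0.07   0.03 ]
knob 0.78 278 223 1954 [ 0.463 -0.261  0.03 ]
knob 0.58 343 190 880 [ 0.473 -0.153  0.03 ]
knob_grip 0.96 344 188 940 [ 0.47 -0.15  0.03]
knob_grip 0.89 392 157 520 [ 0.47  -0.072  0.03 ]
knob_grip 0.6 275 225 2010 [ 0.463 -0.266  0.03 ]
knob_nose 0.8 276 223 1977 [ 0.461 -0.262  0.03 ]
knob_nose 0.64 394 157 551 [ 0.471 -0.069  0.03 ]
knob_nose 0.62 345 186 954 [ 0.469 -0.148  0.03 ]
```

View pics/w1.png

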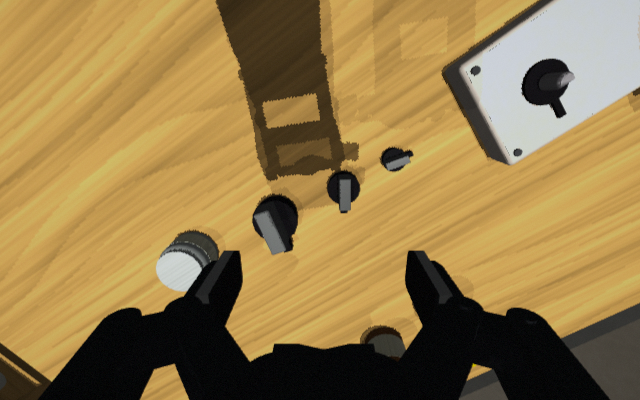

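The wrist view shows the middle knob at (343,187), with its bar along the image columns, so the jaws are already roughly square to it. The stem is at (560,78). I'll go closer above the knob and measure there.

```bash
python3 -m handwheel '[0.03,0.014,0.022,0,-1, 0.08,0.0286,0.045,0,-1, 0.12,0.0286,0.045,0,-1, 0.12,0.0286,0.045,0,-1, 0.12,0.0286,0.045,0,-1]'
python3 - <<'E'
from h import *
f,T=grab("wrist"); cv2.imwrite("pics/w2.png",f["color"][100:400,160:480,::-1].repeat(2,0).repeat(2,1))
print(tool())
for d in r.cut_out("knob","wrist"): 
    v,u=d["location"];print(round(d["score"],2),int(u),int(v),int(d["region"].sum()),px2w(f,T,u,v,.03).round(3))
E
```

```text
t: 3.5
ee_pos: [0.4747, -0.1539, 0.123]
orientation: [0.677, 0.206, 0.675, -0.206]
ft_force: [0.2, 0.0, 0.5]
finger_gap: 0.0854
(array([ 0.47483815, -0.15405609,  0.1232126 ]), array([[ 3.06158935e-03,  5.58184525e-01,  8.29711192e-01],
       [-1.24055490e-03,  8.29716562e-01, -5.58183561e-01],
       [-9.99994544e-01,  6.79626559e-04,  3.23270994e-03]]))
0.86 226 223 3812 [ 0.453 -0.26   0.03 ]
0.67 565 58 18036 [0.496 0.082 0.03 ]
0.65 393 136 1145 [ 0.472 -0.073  0.03 ]
0.64 324 181 1914 [ 0.472 -0.151  0.03 ]
```

View pics/w2.png

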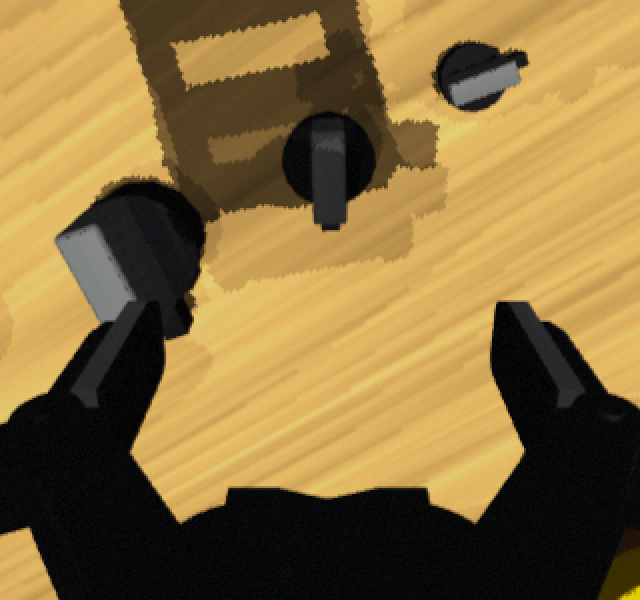

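```bash
python3 - <<'E'
from h import *
f,T=grab("wrist"); p,M=tool()
a=px2w(f,T,324.6,179.2,.017)
for u,v,z in[(324.6,100+79.2,.015),(301.5,180,.02),(348,180,.02),(324.5,156,.0),(325,213.5,.014)]:
    w=px2w(f,T,u,v,z); print(w.round(4), (M.T@(w-p)).round(4))
# nose+bar axis: bar side edges
for z,q in((.048,[(318,163),(316.5,205)]),(.048,[(333,163),(333.5,205)])):
    A,B=[px2w(f,T,*x,z) for x in q]; print(np.degrees(np.arctan2(*(B-A)[[1,0]])),(M.T@(B-p)).round(4))
print("toolz yaw",np.degrees(np.arctan2(M[1,2],M[0,2])))
g=cv2.resize(f["color"][140:230,270:380,::-1],None,fx=7,fy=6,interpolation=cv2.INTER_CUBIC); cv2.imwrite("pics/w3.png",np.clip(g*1.0*2.5,0,255).astype('uint8'))
E
```

```text
[ 0.4739 -0.1526  0.015 ] [ 0.1078  0.0008 -0.0018]
[ 0.4603 -0.1717  0.02  ] [ 0.1028 -0.0227 -0.0024]
[ 0.4867 -0.1326  0.02  ] [ 0.1028  0.0245 -0.0023]
[ 0.4563 -0.1408  0.    ] [ 0.1228  0.0007 -0.023 ]
[ 0.5064 -0.1738  0.014 ] [0.109  0.0012 0.037 ]
-36.295125564265966 [ 0.0749 -0.007   0.0141]
-32.650080652371564 [0.0749 0.009  0.0141]
toolz yaw -33.93971668453644
```

View pics/w3.png

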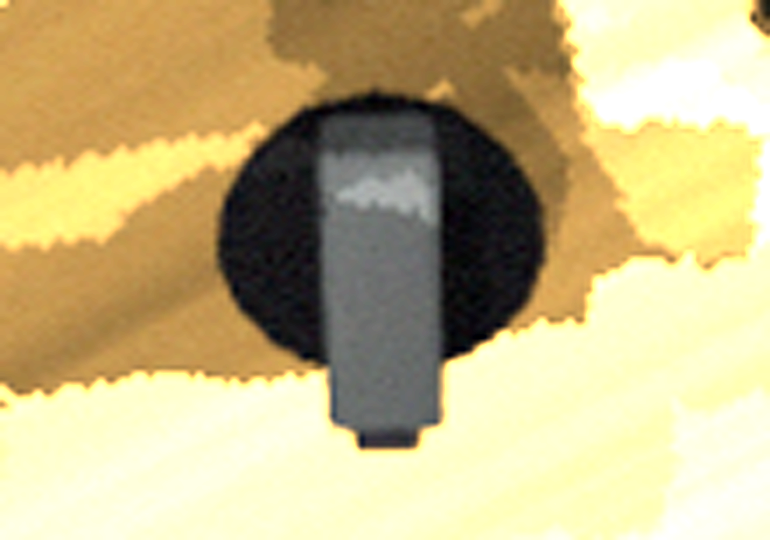

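The enlarged view shows the hub centred at about (324.5,179), the bar in line with the tool's z axis, and the nose tip at (325,214). The measured hub width is 47 mm against the true 48 mm, which agrees. The tool is within 1 mm of the axis, so I descend.

```bash
python3 -m handwheel '[0.04,0.001,-0.001,0,-0.2, 0.08,0.001,-0.001,0,-0.2, 0.095,0.001,-0.001,0,-0.2, 0.095,0.001,-0.001,0,-0.2, 0.095,0.001,-0.001,0,-0.2]'
```

```text
t: 4.28
ee_pos: [0.4747, -0.1528, 0.0276]
orientation: [0.677, 0.206, 0.675, -0.206]
ft_force: [0.8, -0.2, 0.1]
finger_gap: 0.0513
```

```bash
python3 -m handwheel '[0.004,0,0,0,-0.2, 0.004,0,0,0,1, 0.004,0,0,0,1, 0.004,0,0,0,1, 0.004,0,0,0,1, 0.004,0,0,0,1]'
```

```text
t: 5.03
ee_pos: [0.4737, -0.1524, 0.022]
orientation: [0.676, 0.206, 0.676, -0.206]
ft_force: [0.7, -0.4, 0.7]
finger_gap: -0.0003
```

The fingers shut completely without holding anything. I'll look before doing anything else.

```bash
python3 - <<'E'
from h import *
f,T=grab("wrist"); cv2.imwrite("pics/w4.png",np.clip(f["color"][100:400,160:480,::-1].repeat(2,0).repeat(2,1)*1.8,0,255).astype('uint8'))
print(tool(),r.state()["finger_gap"])
E
```

```text
(array([ 0.47372524, -0.15246567,  0.02197693]), array([[-4.43655974e-05,  5.58412221e-01,  8.29563614e-01],
       [ 1.33176756e-05,  8.29563615e-01, -5.58412221e-01],
       [-9.99999999e-01, -1.37264327e-05, -4.42408382e-05]])) -0.00011658313486476751
```

View pics/w4.png

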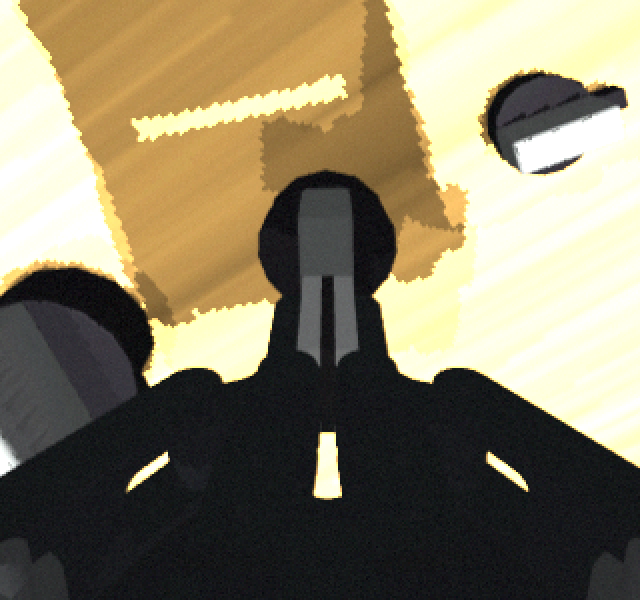

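```bash
python3 - <<'E'
from h import *
f,T=grab("wrist"); p,M=tool()
c=lambda u,v:(160+u/2,100+v/2)
for n,u,v,z in[("hubL",258,240,.02),("hubR",398,240,.02),("hubback",328,171,.0),("hubback",328,171,.02),("barback",326,188,.048),("barfrontedge",326,275,.048),("barL",299,275,.048),("barR",354,275,.048)]:
    w=px2w(f,T,*c(u,v),z); print(n,w.round(4),(M.T@(w-p)).round(4))
f2,T2=grab("top"); cv2.imwrite("pics/t2.png",f2["color"][:,:,::-1])
P=np.linalg.inv(T)
for q in[(-.026+.0,0,0),(-.015,0,-.01)]:
    w=P@np.append(p+M@np.array(q),1); K=f["mtx"]; print(K[0,2]+K[0,0]*w[0]/-w[2],K[1,2]-K[1,1]*w[1]/-w[2])
E
```

```text
hubL [ 0.4576 -0.1706  0.02  ] [ 0.002  -0.0241 -0.0032]
hubR [ 0.4843 -0.1311  0.02  ] [ 0.002   0.0236 -0.0032]
hubback [ 0.4557 -0.1405  0.    ] [ 0.022  -0.0002 -0.0216]
hubback [ 0.4505 -0.1371  0.02  ] [ 0.002  -0.0002 -0.0278]
barback [ 0.4472 -0.1356  0.048 ] [-0.026  -0.0009 -0.0315]
barfrontedge [ 0.4696 -0.1507  0.048 ] [-0.026  -0.0009 -0.0044]
barL [ 0.4651 -0.1573  0.048 ] [-0.026  -0.0088 -0.0044]
barR [ 0.4742 -0.1439  0.048 ] [-0.026   0.0074 -0.0044]
324.48907060540836 244.1503176774467
324.4344728118715 221.08160802198378
```

```bash
python3 - <<'E'
from h import *
f,T=grab("scene"); p,M=tool(); P=np.linalg.inv(T);K=f["mtx"]
def pr(w):
    w=P@np.append(w,1); return K[0,2]+K[0,0]*w[0]/-w[2],K[1,2]-K[1,1]*w[1]/-w[2]
S=10; u0,v0=275,120
g=cv2.resize(f["color"][v0:v0+60,u0:u0+80,::-1],None,fx=S,fy=S,interpolation=cv2.INTER_CUBIC)
g=np.clip(g*1.6,0,255).astype('uint8')
for w,c in((p,(0,0,255)),(p+M@[-.019,0,0],(0,255,0)),(np.array([.474,-.153,.048]),(255,0,0))):
    u,v=pr(w); cv2.circle(g,(int((u-u0+.5)*S),int((v-v0+.5)*S)),5,c,2)
cv2.imwrite("pics/s3.png",g)
E
```

```text
(no output)
```

View pics/s3.png

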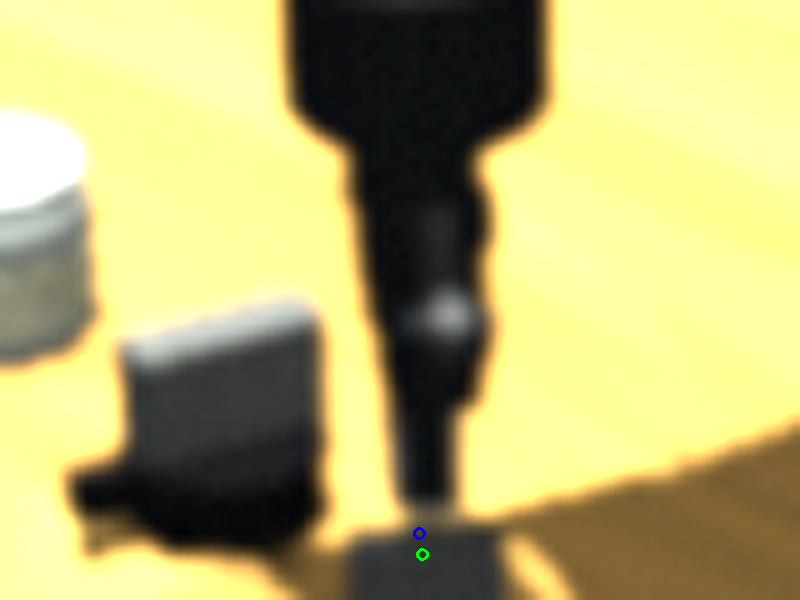

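The scene view shows the shut fingertips ending about 8 mm above the bar top, with the blue dot marking the top's centre. The real tips therefore sit about 35 mm behind the reported TCP. Both wrist views give 34–39 mm, and the knob itself hasn't moved. I'll open and go about 31 mm deeper, watching the force.

```bash
python3 -m handwheel '[0,0,0,0,0, 0,0,0,0,0, 0,0,0,0,0, 0.01,0,0,0,0, 0.02,0,0,0,0, 0.028,0,0,0,0, 0.028,0,0,0,0]'
python3 - <<'E'
from h import *
f,T=grab("wrist"); print(tool())
g=np.clip(f["color"][100:400,160:480,::-1].repeat(2,0).repeat(2,1)*1.8,0,255).astype('uint8'); cv2.imwrite("pics/w5.png",g)
E
```

```text
t: 6.1
ee_pos: [0.4733, -0.1523, -0.0069]
orientation: [0.676, 0.206, 0.677, -0.206]
ft_force: [-0.8, 0.3, 0.2]
finger_gap: 0.0424
(array([ 0.47360351, -0.15237381, -0.00632659]), array([[-6.15409854e-04,  5.58337767e-01,  8.29613500e-01],
       [ 2.38890274e-04,  8.29613716e-01, -5.58337734e-01],
       [-9.99999782e-01, -1.45419947e-04, -6.43933918e-04]]))
```

View pics/w5.png

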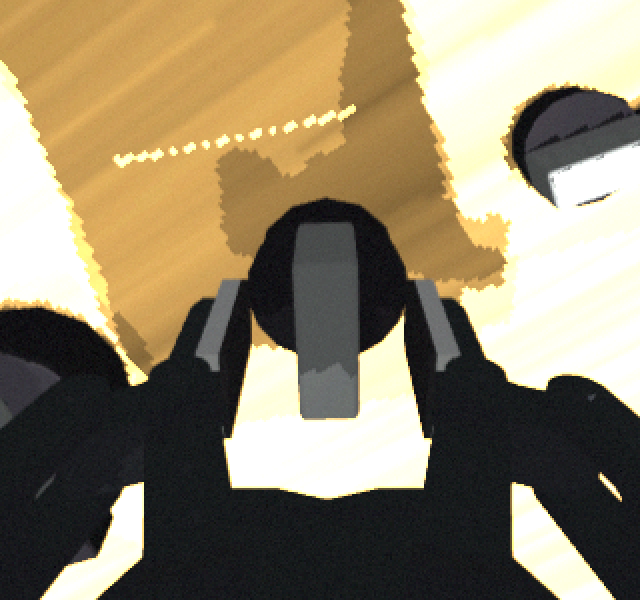

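The fingers now straddle the bar, with tips at crop rows around 280 on both sides and no contact. I'll go 6 mm lower and close.

```bash
python3 -m handwheel '[0.006,0,0,0,0, 0.006,0,0,0,0, 0.006,0,0,0,1, 0.006,0,0,0,1, 0.006,0,0,0,1, 0.006,0,0,0,1, 0.006,0,0,0,1]'
```

```text
t: 7.02
ee_pos: [0.474, -0.1525, -0.0117]
orientation: [0.677, 0.206, 0.676, -0.206]
ft_force: [-0.3, -0.7, 5.6]
finger_gap: 0.0151
```

```bash
python3 -m handwheel '[-0.03,0,0,0,1, -0.07,0,0,0,1, -0.12,0,0,0,1, -0.172,0,0,0,1, -0.172,0.04,-0.015,-6,1, -0.172,0.08,-0.03,-12,1, -0.172,0.12,-0.045,-18,1, -0.172,0.16,-0.06,-25,1, -0.172,0.2,-0.075,-31,1, -0.172,0.235,-0.088,-37,1, -0.172,0.264,-0.098,-37,1, -0.172,0.264,-0.098,-37,1, -0.172,0.264,-0.098,-37,1, -0.172,0.264,-0.098,-37,1]'
python3 - <<'E'
from h import *
f,T=grab("wrist"); np.savez("m1.npz",c=f["color"],T=T,K=f["mtx"])
print(tool(),r.state()["qpos"])
for t in("stem","dial"):
  for d in r.cut_out(t,"wrist"): 
    v,u=d["location"];print(t,round(d["score"],2),int(u),int(v),int(d["region"].sum()))
g=np.clip(f["color"][:400,160:480,::-1]*1.8,0,255).astype('uint8'); cv2.imwrite("pics/w6.png",cv2.resize(g[80:380],None,fx=2,fy=2,interpolation=cv2.INTER_CUBIC))
E
```

```text
t: 8.78
ee_pos: [0.5397, 0.1205, 0.1599]
orientation: [0.707, -0.019, 0.707, 0.018]
ft_force: [-0.3, -0.6, -0.6]
finger_gap: 0.0152
(array([0.53979908, 0.12052565, 0.16002714]), array([[-2.41281907e-05, -5.22793274e-02,  9.98632501e-01],
       [-7.16465266e-05,  9.98632498e-01,  5.22793256e-02],
       [-9.99999997e-01, -7.02871445e-05, -2.78408275e-05]])) [ 1.53487601e-01  3.38094262e-01  1.55675014e+00 -7.07994114e-05
  1.24678305e+00 -1.46958935e+00]
stem 0.62 327 127 324
dial 0.71 325 127 2544
```

View pics/w6.png

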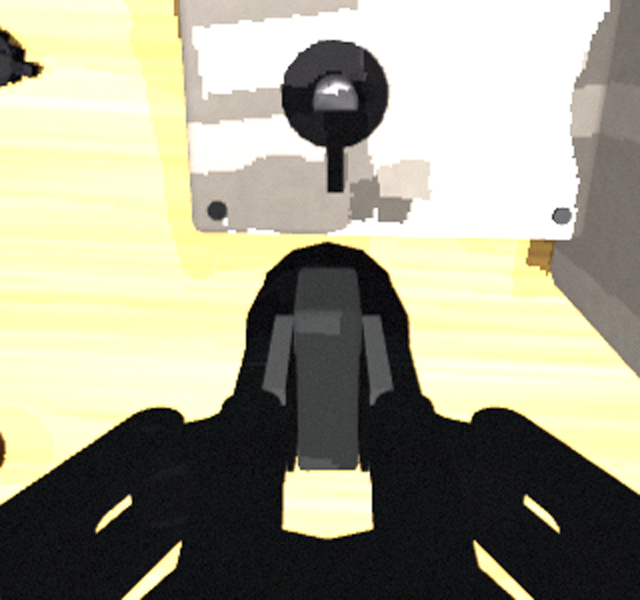

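The knob is held straight in the jaws. The stem and dial show at crop (335,94), with the rib straight down to (335,192). Next I compute the offsets in the tool frame.

```bash
cat > meas.py <<'E'
from h import *
def pt(f,T,p,M,u,v,z): return M.T@(px2w(f,T,u,v,z)-p)
def edges(f,win):
    g=cv2.cvtColor(f["color"],cv2.COLOR_RGB2GRAY); return g
E
python3 - <<'E'
from h import *
f,T=grab("wrist"); p,M=tool()
c=lambda x,y:(160+x/2-.25,80+y/2-.25)
def q(n,x,y,z): w=M.T@(px2w(f,T,*c(x,y),z)-p); print(n,(w[1:]*1000).round(1)); return w
q("dialL",281,94,.056);q("dialR",388,94,.056);q("dialback(z.05)",334,39,.05);q("dialfront",315,148,.056)
q("ribtip",335,192,.056);q("ribroot",335,150,.056)
q("stemL",313,100,.086);q("stemR",358,100,.086);q("stemback",335,73,.086);q("stemflat",335,112,.086);q("stemflat at base of taper",335,112,.0825)
ub=p[2]+.0115
q("hubL",246,315,ub+.02);q("hubR",409,315,ub+.02);q("hubback",327,243,ub);q("hubback",327,243,ub+.02);q("barL",296,300,ub+.048);q("barR",361,300,ub+.048);q("barbacktop",327,310,ub+.048);q("barfronttop",327,468,ub+.048)
g=f["color"][100:150,285:375,::-1]
cv2.imwrite("pics/w7.png",cv2.resize(np.clip(g*1.0*1.3,0,255).astype('uint8'),None,fx=8,fy=8,interpolation=cv2.INTER_CUBIC))
E
```

```text
dialL [-22.6 -55.6]
dialR [ 28.7 -55.6]
dialback(z.05) [  2.8 -80.6]
dialfront [ -6.5 -29.5]
ribtip [ 3.5 -7. ]
ribroot [  3.4 -28.5]
stemL [ -6.6 -56. ]
stemR [ 12.8 -56. ]
stemback [  2.9 -67.3]
stemflat [  2.9 -50.9]
stemflat at base of taper [  3.  -50.5]
hubL [-23.5  -7.7]
hubR [22.7 -7.7]
hubback [ -0.5 -22.1]
hubback [ -0.5 -29.5]
barL [ -7.5 -26. ]
barR [  7.2 -26. ]
barbacktop [ -0.5 -23.5]
barfronttop [-0.5 21. ]
```

View pics/w7.png

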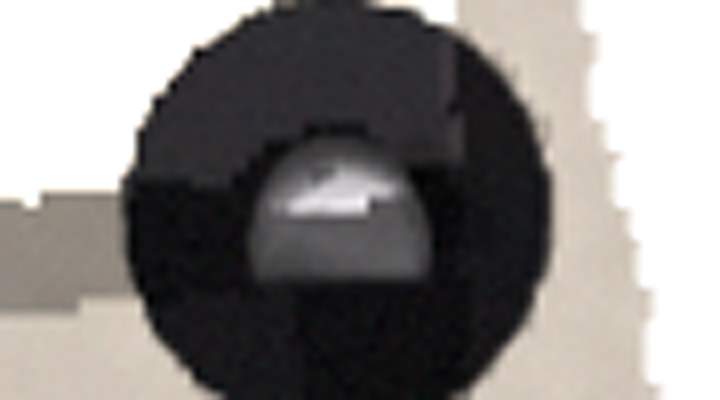

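```bash
python3 - <<'E'
import numpy as np,cv2
m=np.load("m1.npz"); g=cv2.cvtColor(m["c"],cv2.COLOR_RGB2GRAY).astype(int)
for row in(225,235,240,250,270,290,305,312):
    print(row,"c282-366:",*g[row,282:367])
print("col 323 rows 195-325:",*g[195:325,323])
E
```

```text
225 c282-366: 200 202 200 201 201 203 196 105 10 9 11 12 12 9 10 9 8 9 11 9 11 9 11 10 12 13 27 33 35 33 31 34 33 33 34 34 35 33 33 32 34 33 33 32 34 32 32 33 32 33 31 31 32 33 33 32 32 22 10 9 4 9 7 7 9 7 8 6 6 10 9 3 7 11 5 58 181 216 216 217 217 217 217 217 217
235 c282-366: 187 180 93 6 9 3 11 5 8 6 9 7 7 10 6 7 4 7 6 7 10 4 6 10 13 35 38 40 39 40 42 41 39 40 41 39 40 42 40 40 41 40 39 43 40 39 39 40 38 34 35 37 34 33 34 34 32 33 26 7 7 9 7 8 5 10 8 6 9 7 6 8 8 8 9 7 9 3 4 7 54 174 207 207 207
240 c282-366: 190 43 4 9 9 6 5 9 9 7 9 6 6 4 12 33 49 51 49 50 50 50 47 49 43 45 48 47 51 52 51 50 50 49 50 50 49 50 48 49 50 51 50 49 52 52 50 49 37 37 40 36 37 36 38 36 35 34 34 45 49 49 50 49 48 50 49 47 30 8 3 8 8 7 12 9 6 10 5 9 4 20 96 191 192
250 c282-366: 150 7 9 10 10 11 12 10 9 11 10 8 14 32 49 50 48 52 51 48 48 51 50 33 14 40 34 34 36 36 35 35 37 34 36 35 38 37 35 38 36 36 36 36 38 36 37 37 34 37 35 36 38 37 37 36 36 35 29 11 36 50 50 50 49 50 51 50 48 48 24 9 9 8 9 10 9 5 7 12 7 11 50 167 206
270 c282-366: 13 10 11 8 6 13 9 12 12 21 49 48 51 49 51 52 49 49 51 50 46 15 9 7 11 10 
[... 647 characters left out ...]
 7 12 12 12 11 9 10 10 10 11 9 8
312 c282-366: 7 7 11 8 7 7 10 12 9 11 10 7 10 8 9 11 9 12 13 8 12 25 10 12 21 85 176 47 48 49 49 49 50 47 48 50 49 47 48 50 49 48 50 50 44 45 42 43 36 37 35 35 35 36 37 35 54 126 48 13 10 9 19 12 10 10 8 13 8 8 10 8 11 10 13 10 11 10 11 9 9 9 10 13 9
col 323 rows 195-325: 98 106 133 168 180 125 26 6 5 9 5 5 8 6 7 5 10 4 15 27 33 34 34 33 33 34 33 31 33 33 33 31 32 32 33 34 32 32 34 34 40 44 46 49 51 51 51 51 49 51 48 52 43 36 38 36 35 36 38 37 35 35 36 36 35 34 37 36 36 38 35 38 36 38 36 36 36 34 37 36 37 37 38 39 35 37 38 38 34 34 36 36 39 36 38 36 36 36 37 37 37 37 36 37 39 37 37 37 37 37 35 37 36 36 43 46 50 48 49 47 137 203 212 207 206 209 212 214 212 211
```

The edge fit agrees across three features: the knob axis sits at tool z +2.5 mm and y −0.5 mm, and its underside is 8 mm behind the TCP. The stem axis is at y +2.9, z −54.7, and the flat direction is within 0.5° of the nose. The required shift is therefore dy +3.4 mm, dz −57.2 mm. I'll do that, then descend until just above the stem.

```bash
python3 -m handwheel '[0,0.0017,-0.028,0,1, 0,0.0034,-0.0572,0,1, 0.02,0.0034,-0.0572,0,1, 0.045,0.0034,-0.0572,0,1, 0.07,0.0034,-0.0572,0,1, 0.07,0.0034,-0.0572,0,1, 0.07,0.0034,-0.0572,0,1]'
```

```text
t: 9.85
ee_pos: [0.483, 0.1216, 0.091]
orientation: [0.707, -0.019, 0.706, 0.019]
ft_force: [-0.3, -0.0, -0.4]
finger_gap: 0.0148
```

```bash
python3 -m handwheel '[0.004,0,0,0,1, 0.008,0,0,0,1, 0.011,0,0,0,1, 0.013,0,0,0,1, 0.015,0,0,0,1, 0.015,0,0,0,1]'; python3 -c "
from h import *
p,M=tool();print(p,r.state()['ft_force'],r.state()['torque'])"
```

```text
t: 10.6
ee_pos: [0.4825, 0.1216, 0.0749]
orientation: [0.707, -0.019, 0.707, 0.019]
ft_force: [-0.3, -0.1, -1.4]
finger_gap: 0.015
[0.48249261 0.12163592 0.07485317] [-0.28043305 -0.05070474 -1.40529065] [-0.00718989  0.018244    0.03174337]
```

```bash
python3 -m handwheel '[0.002,0,0,0,1, 0.004,0,0,0,1, 0.006,0,0,0,1, 0.006,0,0,0,1]'; python3 -m handwheel '[0.002,0,0,0,1, 0.004,0,0,0,1, 0.004,0,0,0,1]'
```

```text
t: 11.1
ee_pos: [0.4833, 0.1217, 0.0691]
orientation: [0.707, -0.019, 0.706, 0.019]
ft_force: [5.2, 1.1, -0.4]
finger_gap: 0.0151
t: 11.48
ee_pos: [0.4834, 0.1217, 0.0652]
orientation: [0.708, -0.019, 0.706, 0.019]
ft_force: [6.9, 0.9, -0.9]
finger_gap: 0.0152
```

The knob is on the stem with a 7 N side force towards +x, so I'll ease 1 mm that way and continue down.

```bash
python3 -m handwheel '[0,0,0.0008,0,1, 0.001,0.0002,0.0012,0,1, 0.003,0.0002,0.0012,0,1, 0.003,0.0002,0.0012,0,1]'; python3 -m handwheel '[0.002,0,0,0,1, 0.004,0,0,0,1, 0.004,0,0,0,1]'
```

```text
t: 11.98
ee_pos: [0.4836, 0.1218, 0.0617]
orientation: [0.707, -0.019, 0.707, 0.019]
ft_force: [3.1, -1.1, -2.5]
finger_gap: 0.015
t: 12.35
ee_pos: [0.4838, 0.1219, 0.058]
orientation: [0.707, -0.019, 0.707, 0.019]
ft_force: [0.0, -1.6, 3.4]
finger_gap: 0.015
```

```bash
python3 -m handwheel '[0.002,0,0,0,1, 0.002,0,0,0,1, 0.002,0,0,0,1]'; python3 -m handwheel '[0.002,0,0,0,1, 0.004,0,0,0,1, 0.004,0,0,0,1]';
```

```text
t: 12.72
ee_pos: [0.4838, 0.1219, 0.0561]
orientation: [0.707, -0.019, 0.707, 0.019]
ft_force: [-0.7, -1.7, 5.1]
finger_gap: 0.0149
t: 13.1
ee_pos: [0.4839, 0.1219, 0.0523]
orientation: [0.707, -0.019, 0.707, 0.019]
ft_force: [-1.7, -2.6, 10.3]
finger_gap: 0.015
```

```bash
python3 -m handwheel '[0.002,0,0,0,1, 0.002,0,0,0,1, 0.002,0,0,0,1]'; python3 -m handwheel '[0.002,0,0,0,1, 0.002,0,0,0,1, 0.002,0,0,0,1]';
```

```text
t: 13.48
ee_pos: [0.4839, 0.1219, 0.0505]
orientation: [0.707, -0.019, 0.707, 0.019]
ft_force: [-2.4, -3.6, 11.4]
finger_gap: 0.015
t: 13.85
ee_pos: [0.4843, 0.122, 0.0499]
orientation: [0.707, -0.019, 0.706, 0.019]
ft_force: [-9.1, -3.5, 28.3]
finger_gap: 0.0146
```

The force jumped to 28 N after about 8 mm of travel on the spring slope, so the stem is at its stop. I'll relieve the side load a little and take one check picture.

```bash
python3 -m handwheel '[0,0,-0.0004,0,1, 0,0,-0.0006,0,1, 0,0,-0.0006,0,1]'
python3 - <<'E'
from h import *
f,T=grab("wrist"); p,M=tool(); s=r.state(); print(p,s["ft_force"],s["torque"],s["finger_gap"])
g=np.clip(f["color"][80:380,160:480,::-1]*1.8,0,255).astype('uint8'); cv2.imwrite("pics/w8.png",cv2.resize(g,None,fx=2,fy=2,interpolation=cv2.INTER_CUBIC))
E
```

```text
t: 14.22
ee_pos: [0.4841, 0.122, 0.0499]
orientation: [0.708, -0.019, 0.706, 0.019]
ft_force: [-4.4, -3.6, 25.8]
finger_gap: 0.015
[0.48410885 0.12195133 0.04991738] [-5.5139313  -3.54884055 26.56196122] [-0.73499479  0.97278617  0.02885195] 0.015447540498559613
```

View pics/w8.png

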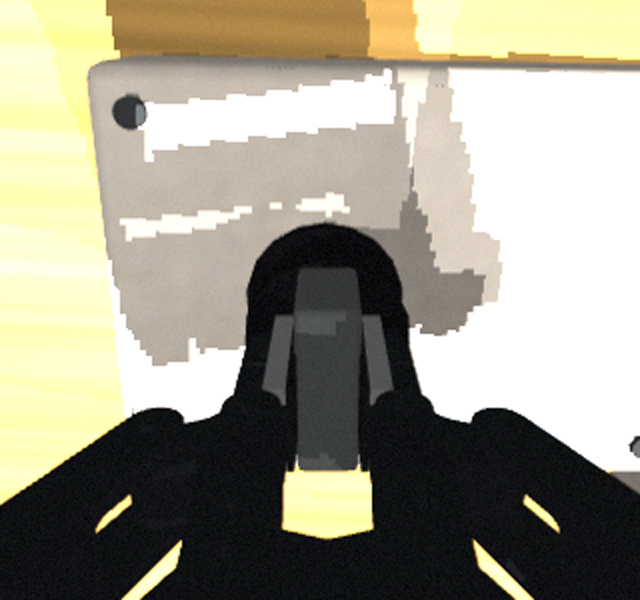

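The bar sits at the same pixels in the hand as before insertion (crop rows 268–468), so it has not slipped. The hub is over the dial and held square. I'm handing in.

```bash
python3 -c "
from rig import r
print(r.close_job()); s=r.state(); print(s['t'],s['ee_pos'],s['ft_force'],s['finger_gap'])"
```

```text
the job is handed in; nothing more can be done
None
the job is handed in; nothing more can be done
```

I gripped the middle-sized knob by its bar, turned it about 37° to line its flat up with the stem's, and pushed it home. I then pressed it in to the stop and handed the job in at about 14.2 s with the gripper still holding it. No verdict came back.

**Last checks:**
- **Press:** the upward force climbed along the spring from about 3 to 11 N over roughly 8 mm, then jumped to 28 N, which I read as the stop. It was about 26 N at hand-in, with 4–6 N of side load left.
- **Grip:** finger opening was 15 mm on the 16 mm bar, and the last wrist picture shows the knob square and not slipped in the hand. I had no direct reading of finger force.
- **Alignment:** before insertion the dial's rib was within about 0.5° of the nose direction. The bore went on with under 8 N of force.

**What disagreed:**
- **Fingertips:** they appear to sit about 32–39 mm behind the reported TCP, not at it as described. My first grasp closed just above the bar without moving the knob, and I repeated it deeper.
- **Knob height in the hand:** two estimates differ by about 3.5 mm. They put the knob's underside at 58–61 mm when pressed in, against the expected 62 mm.
- **Bystanders:** I did not recheck the jars and tin with a picture at the end. No unexpected contact force showed at the end of any move.

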